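# Third hand for a cheese platform's stop bracket

### The job

Slide the small vise's jaw well open by its red post, lift the blue T-shaped bracket out, stand it on the deck of the white cutting platform and press its flat face, centred and flush, against the sprung brass plate with a steady force of about 10 N, which pushes the plate about half of its travel back. Never drive the plate to the end of its travel, and leave everything else on the counter where it is. Finish while still gripping the bracket and pressing: I will put the screws in while you hold it.

Things in the scene. Friction and masses are not known exactly. Their poses are not given: they have to be found in the camera images.
- vise: Green slide vise fixed to the counter, base 110 (x) x 250 (y) x 20 mm high; origin under the centre of the base, on the counter. Its green fixed jaw stands at the -y end (90 x 30 mm, top 50 mm above the counter). The bracket stands on the base, 20 mm above the counter, between fixed and sliding jaw, with the same axes as the vise (its origin at about x +28, y -30, z +20 mm in the vise's frame).
- jaw (a joint): Opening of the vise's dark sliding jaw in m: 0 closed, 0.045 fully open; it slides along the vise's +y, away from the fixed jaw, against about 4 N of friction and stays where it is left. Its top is 50 mm above the counter. While closed, a lip on it reaches 9 mm over the bracket's foot and keeps the bracket from being lifted; it must open 10 mm to free it, and counts as well open from 25 mm.
- jaw_post (a point): Point on the axis of the upright red post on the sliding jaw (16 mm thick, 50 mm high, from 50 to 100 mm above the counter), at its top end, 100 mm above the counter. Axes as the vise's.
- bracket: Blue plastic T-shaped stop bracket, about 0.2 kg, loose. Origin: middle of the lower edge of its flat face, which looks along its +x; z up. An upright plate 12 mm thick (x -12 to 0), 90 mm wide (y), 60 mm high, with a foot 110 mm wide in its lowest 12 mm; behind it in the middle a rib to grip, 16 mm thick (y -8 to 8), running from x -12 to x -60 mm, 70 mm high (z 0 to 70).
- platform: White cutting platform fixed to the counter, 210 (x) x 220 (y) mm; origin under its centre, on the counter. The top of its deck is 30 mm above the counter. A grey rail 36 mm high stands on its +x edge behind the sprung plate.
- mount_plate: Sprung brass plate over the platform's deck, 110 mm wide (y), 6 mm thick, top 60 mm above the deck, axes as the platform's. Origin: middle of the lower edge of its front face, at deck height; the face looks along -x. It slides back along +x only: 28 mm of travel, 0.7 N per mm, no preload, so 10 N at 14 mm. Unpressed, its origin is at x +40, y 0 mm of the platform; it moves with the plate.
- screwdriver: A screwdriver lying on the counter; a bystander, to be left alone.
- screw_cup: Small steel cup, 60 mm wide, 45 mm high; a bystander, to be left alone.
- chutney: Amber jar, 68 mm wide, 90 mm high; a bystander, to be left alone.
- cheese_block: Pale blue-veined cheese block, 100 x 120 x 60 mm; a bystander, to be left alone.
- waxed_cheese: Red waxed cheese, 100 mm wide, 55 mm high; a bystander, to be left alone.
- wrench: A wrench lying on the counter; a bystander, to be left alone.
Mind the look-alikes: they are no part of the job. Of the things that look like the bracket, the middle-sized one is meant.

How it is judged (in metres and radians):
On the way, in this order (a step that is already met when the one before it is completed fails the run):
1. the vise jaw is slid open by at least 25 mm (value of joint jaw above 0.025 m), for 0.2 s.
2. the bracket is lifted clear of the vise, held by the fingers (z of bracket in the frame of vise above 0.05 m and contact force between the fingers and bracket above 1 N and contact force between bracket and vise below 0.1 N), for 0.2 s.
At the end, for the whole second after the job is handed in: The bracket, still gripped, presses its face on the sprung plate with 6 to 14 N (plate 8 to 21 mm back) through the last second, at rest, centred within 10 mm, flush and upright within 4 degrees, its foot within 6 mm of the deck; the vise jaw is still at least 20 mm open (contact force between bracket and mount_plate between 6 and 14 N and x of mount_plate in the frame of platform between 0.048 and 0.061 m and contact force between the fingers and bracket above 1 N and y of bracket in the frame of mount_plate between -0.01 and 0.01 m and x of bracket in the frame of mount_plate above -0.004 m and z of bracket in the frame of mount_plate between -0.004 and 0.006 m and angle between the x axis of bracket and the x axis of mount_plate, either way round below 0.07 rad and angle between bracket's own z axis and vertical below 0.07 rad and value of joint jaw above 0.02 m and linear speed of bracket below 0.01 m/s); the arm keeps its last pose, push and grip.
It fails at once if the sprung plate is driven to the end of its travel (x of mount_plate in the frame of platform above 0.0665 m).
It fails at once if a bystander is moved by more than 30 mm (distance of any of screwdriver, screw_cup, chutney, cheese_block, waxed_cheese, wrench from where it was at the start of the episode above 0.03 m).
It also fails if it takes over 59 s, if anything falls off the work surface, if the arm or the gripper's body presses on something with over 40 N, if the wrist force passes 120 N, or if a joint passes its speed limit or range.

### The arm

A 6-joint arm with a two-finger parallel gripper is mounted at the origin on the work surface. World frame = base frame: x ahead of the robot, y to its left, z up, the work surface at z = 0. Lengths are in mm, angles in rad, forces in N, time in s.
With the tool pointing down it reaches from about 275 to 750 mm from the base axis. Payload 10.2 kg.
Tool frame: the origin (TCP) lies midway between the tips of the shut fingers; the grasp point (between the pads) lies 19 mm behind it (ctrl.grasp_offset is the distance from the TCP to the grasp point, in mm); z points along the fingers, y is the line along which they close (so a half turn about z gives the same grasp; the last joint's range is limited). The gripper opens to 85 mm and grips with 20 to 120 N. Pads are 22 mm wide; open, the fingers measure 114 mm over their backs; the gripper's body (76 mm by 85 mm) begins 54 mm behind the grasp point. The pads swing forward as they close: fully open they stand 13 mm farther back than shut.
Start: joints at [-1.511, 0.313, 1.498, -0, 1.331, -0.223], TCP at [146.486, -504.156, 231.294] pointing down, gripper open.
Joint ranges: [-2.94, 2.94], [-0.97, 2.17], [0.19, 2.56], [-1.23, 4.37], [0.02, 3.11], [-2.88, 2.88]. Speed limits (rad/s): [2.39, 2.39, 3.01, 3.14, 3.14, 3.14].

### API

Orientations are given as a unit quaternion [w, x, y, z].
In Python, from rig import ctrl, viewer, models gives the robot as it stands. The module is installed in compiled form; this text tells all that it offers.
- The arm moves only by the shell command python3 -m pendant 'ROWS' [OPENING] [FORCE]. ROWS is text: rows parted by semicolons, each of 4 numbers parted by spaces: the shift along the tool's x, y, z in m, then the turn about the tool's z in rad. In form: x y z yaw; .... A call has 1 to 10 rows; each row shifts and turns the commanded pose from where the row before left it, along the tool's axes as they then stand; what a row does not reach is not made up. A row lasts 1/8 s, in which the tool goes at most 62.5 mm and 10.7 degrees, less where a joint would pass 70% of its speed; a pose out of reach is approached as far as the arm can. A call is refused whole if a number of a shift passes 0.0625 or a number of a turn 0.188, either way. A call with a gripper value outside its range is refused whole. OPENING is the opening, from 0 (shut) to 1 (fully open), set as the call begins (- or left out, the last holds). The fingers move at their own pace and stop on an object; FORCE is the grip in N (left out, the last holds). Time passes only in rows, so rows that do not move let the fingers close. It gives the time, the measured TCP pose, the force, the opening and the grip force at its end, in the units of the state.
- ctrl.sense(): the state, without advancing time (a new reading comes with each control period).
- viewer.capture(name): name is "scene" or "side" or "wrist"; returns a dict with "color" (400x640x3 uint8, red, green, blue), "vertical_fov" (degrees; the focal length in pixels is half the picture's height over the tangent of half this angle, whatever the lens; pixels are square), "cx", "cy" (the principal point, pixels), "pose" (4x4, takes a point from camera to world coordinates). Camera axes: x right, y down, z forward; pixel columns grow to the right and rows downward; lengths in mm; the calibration is good to about 2 mm. A picture is of the moment at which its call begins. There is no depth.
- ctrl.finish_job(): hands the job in; it is judged then, once.
Trained networks look in the newest picture that a camera, given by its name, has taken for a name from the list of things; names that differ only in an ending like _2 or _b are one class to them, and where a whole thing is asked for, a point or a joint stands for the part that bears it (a point fixed in the world has none). Each returns a list of dicts, best first, with "p" (0 to 1); they miss things now and then, are a little off and sometimes report something else, mostly with a low value. They report only what shows in the picture. A call takes as long as a camera call. They do not tell look-alikes from the thing itself.
- models.boxes_of(camera, query): "at" ([x, y, z] in mm, in world coordinates, good to about 4 mm: the middle of the surface that is visible of it).
The state is a dict: "time_s": time; "joints": joint angles; "dq": joint speeds; "tau": joint torques, N m; "eef_pos": TCP position; "ee_rot": TCP orientation; "force": force on the tool from outside, world axes, zero at the start; "wrist_torque": the same for the moment, N m; "grip_width": opening from 0.0 (shut) to 1.0 (fully open); "grip_force": force on a finger pad.
Only numpy, scipy, OpenCV 4.12 (cv2) and the standard library are available. Lean on these libraries where they do the work, as an engineer would, in place of code of your own. Each camera call takes 0.05 s, during which the arm holds its last target. There are 200 camera calls.

## Working session

There is one attempt and no reset: what is moved stays moved. The work goes in short steps, Python scripts to look and compute and a shell command to move; the robot and the scene stay as the last step left them, time stands still between calls to the robot, and variables do not carry over. Pictures are saved under pics/ and viewed, at most 10 in all, crops included, and the job is handed in when it is done.

```bash
mkdir -p pics; cat > h.py <<'E'
from rig import ctrl, viewer, models
import numpy as np, cv2
from scipy.spatial.transform import Rotation as R
def cap(n,f=None):
    c=viewer.capture(n)
    if f: cv2.imwrite('pics/'+f,c['color'][:,:,::-1])
    return c
def K(c): return 200/np.tan(np.radians(c['vertical_fov'])/2)
def proj(c,P):
    T=np.array(c['pose']); p=T[:3,:3].T@(np.array(P,float)-T[:3,3]); f=K(c)
    return np.round([c['cx']+f*p[0]/p[2],c['cy']+f*p[1]/p[2]],1)
def unproj(c,uv,z):
    T=np.array(c['pose']); f=K(c); d=T[:3,:3]@np.array([(uv[0]-c['cx'])/f,(uv[1]-c['cy'])/f,1])
    return np.round(T[:3,3]+d*(z-T[2,3])/d[2],1)
E
python3 - <<'E'
from h import *
print(ctrl.sense())
for n in('scene','side'):
    c=cap(n,n+'0.png'); print(n,np.round(c['pose'],2).tolist(),c['vertical_fov'])
    for q in('vise','jaw_post','bracket','platform','mount_plate','screwdriver','screw_cup','chutney','cheese_block','waxed_cheese','wrench'):
        for d in models.boxes_of(n,q):
            print(q,round(d['p'],2),np.round(d['at']),proj(c,d['at']))
E
```

```text
{'time_s': 0.0, 'joints': array([-1.51140223e+00,  3.13475027e-01,  1.49846567e+00,  1.30054655e-05,
        1.33100657e+00, -2.23368742e-01]), 'dq': array([-0.00271256, -0.00119192, -0.00077624,  0.00109201,  0.00011841,
       -0.00109753]), 'tau': array([ 4.82521009e-04, -4.12267649e+01, -2.59742206e+01, -1.75900377e-04,
        4.11369314e-03, -2.24124527e-06]), 'eef_pos': array([ 146.47110237, -503.87487957,  230.7115153 ]), 'ee_rot': array([-6.74515662e-04,  9.90022275e-01,  1.40909321e-01,  6.17628921e-05]), 'force': array([-0.09658052,  0.21797019,  0.03418533]), 'wrist_torque': array([-0.01041349,  0.05143591, -0.02631383]), 'grip_force': 0.0, 'grip_width': 1.0041005884838183}
scene [[0.74, 0.53, -0.41, 948.96], [0.67, -0.59, 0.44, -550.76], [-0.01, -0.61, -0.79, 896.91], [0.0, 0.0, 0.0, 1.0]] 53.650646133617066
vise 0.6 [ 495. -237.   20.] [276.2 246.1]
vise 0.19 [ 767. -258.   57.] [353.2 314. ]
jaw_post 0.74 [ 481. -208.   49.] [279.3 230.1]
bracket 0.6 [ 489. -282.   71.] [258.8 245.7]
bracket 0.59 [ 626. -436.   47.] [250.8 332.8]
bracket 0.57 [ 266. -310.   66.] [194.5
[... 707 characters left out ...]
.73], [0.0, 0.0, 0.0, 1.0]] 46.77554876300367
vise 0.72 [ 464. -288.   22.] [321.5 264.9]
vise 0.38 [513. 204.  30.] [300.6 157.8]
jaw_post 0.68 [ 472. -205.   49.] [316.9 236.2]
bracket 0.67 [ 466. -286.   70.] [322.2 252. ]
bracket 0.62 [ 256. -320.   60.] [245.  279.1]
bracket 0.59 [ 614. -436.   33.] [393.1 294.1]
bracket 0.58 [ 462. -288.   22.] [320.5 265. ]
platform 0.95 [515. 203.  28.] [301.1 158.4]
mount_plate 0.71 [562. 224.  71.] [312.7 143.1]
screwdriver 0.84 [457. -10.  20.] [297.7 200.9]
screw_cup 0.82 [659.  10.  31.] [356.7 185. ]
cheese_block 0.75 [765. 233.  59.] [366.5 137.2]
waxed_cheese 0.69 [ 756. -268.   58.] [419.7 232.5]
wrench 0.83 [ 705. -101.    4.] [380.8 211.1]
```

View pics/scene0.png

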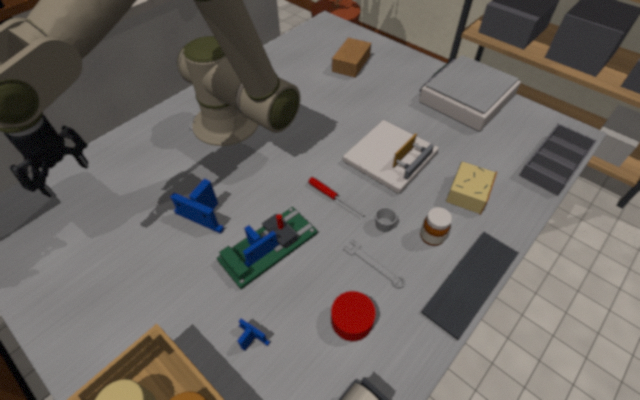

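```bash
python3 - <<'E'
import cv2
a=cv2.imread('pics/scene0.png');b=cv2.imread('pics/side0.png')
x=cv2.resize(a[180:320,180:380],(800,560),interpolation=cv2.INTER_CUBIC)
cv2.imwrite('pics/crop_scene.png',x)
cv2.imwrite('pics/crop_side.png',cv2.resize(b[190:340,200:430],(800,522),interpolation=cv2.INTER_CUBIC))
E
```

```text
(no output)
```

View pics/crop_scene.png

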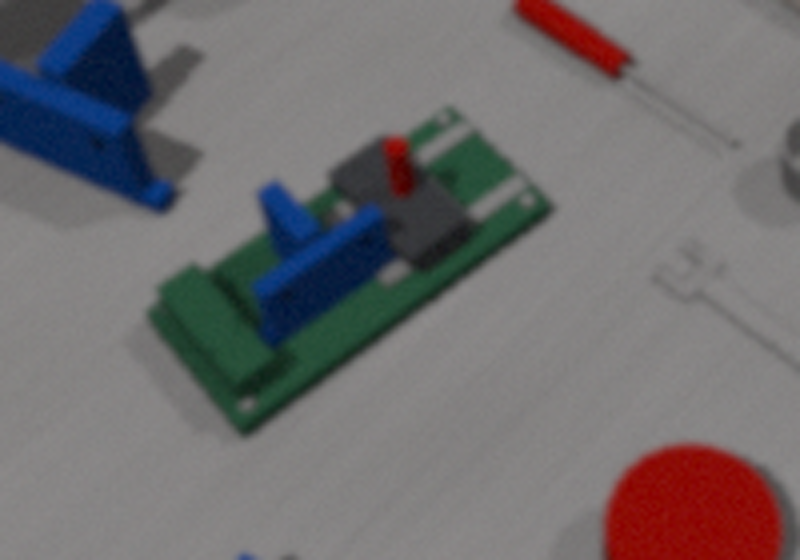

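View pics/crop_side.png

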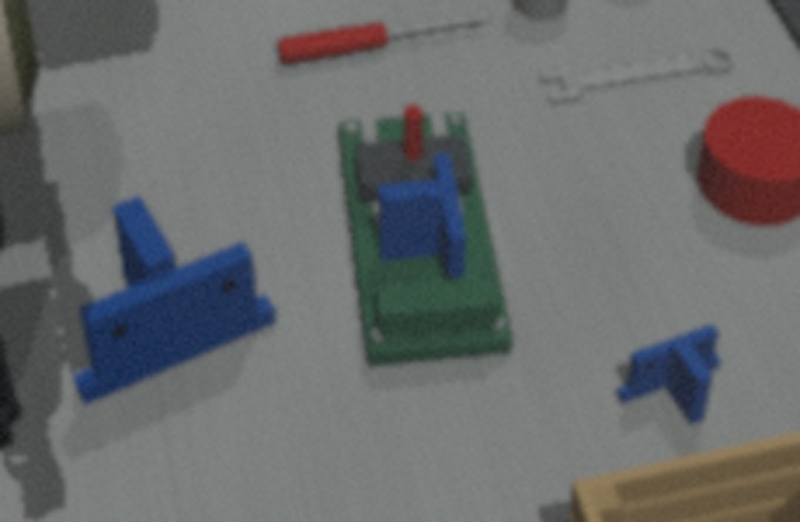

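Look-alikes of the bracket, by scene pixel: the large T at (195,205), the one in the vise at (259,245), and the small T at (251,333). The crops confirm the one in the vise. It is the middle-sized one, stands between the jaws, and its flat face looks toward world +x. The red post is at about (280,220). Next I get the poses.

```bash
python3 - <<'E'
from h import *
c=cap('scene');s=cap('side')
print('vise')
for p in [(152,312),(245,425),(550,208),(450,110)]: print(unproj(c,(p[0]/4+180,p[1]/4+180),20))
print('side')
for p in [(368,353),(508,343),(468,115),(340,125)]: print(unproj(s,(p[0]/3.478+200,p[1]/3.478+190),20))
print('post',unproj(c,(396/4+180,142/4+180),100),unproj(s,(413/3.478+200,110/3.478+190),100))
a=cv2.cvtColor(c['color'],cv2.COLOR_RGB2BGR)[105:200,325:455]; b=cv2.cvtColor(s['color'],cv2.COLOR_RGB2BGR)[110:190,250:380]
cv2.imwrite('pics/plat.png',np.vstack([cv2.resize(a,None,fx=4,fy=4,interpolation=2)[:380,:520]] ))
cv2.imwrite('pics/plat2.png',np.hstack([cv2.resize(a,(400,292),interpolation=2),cv2.resize(b,(400,292)if 0 else (400,246),interpolation=2)[:246] if 0 else cv2.copyMakeBorder(cv2.resize(b,(400,246),interpolation=2),0,46,0,0,cv2.BORDER_CONSTANT)]))
E
```

```text
vise
[ 410.  -359.6   20. ]
[ 513.7 -371.7   20. ]
[ 545.8 -133.4   20. ]
[ 438.9 -119.4   20. ]
side
[ 403.4 -364.3   20. ]
[ 506.8 -380.3   20. ]
[ 543.7 -135.4   20. ]
[ 433.8 -121.4   20. ]
post [ 477.8 -198.8  100. ] [ 478.2 -200.2  100. ]
```

View pics/plat2.png

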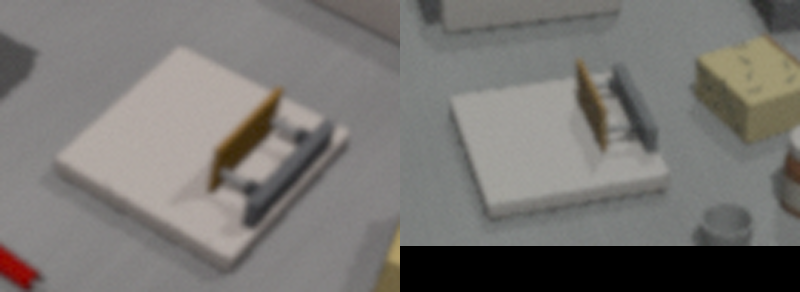

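```bash
python3 - <<'E'
from h import *
c=cap('scene');s=cap('side')
k=400/130
S=lambda p,z:unproj(c,(p[0]/k+325,p[1]/k+105),z); D=lambda p,z:unproj(s,(p[0]/k+250,p[1]/k+110),z)
print([S(p,30).tolist() for p in[(57,157),(180,48),(348,130),(228,262)]])
print([D(p,30).tolist() for p in[(50,95),(93,205),(265,175)]])
print('plate top',S((279,91),90),S((215,150),90),D((178,62),90),D((202,115),90))
E
```

```text
[[423.1, 118.9, 30.0], [417.3, 329.6, 30.0], [617.8, 340.9, 30.0], [627.6, 120.1, 30.0]]
[[412.9, 338.0, 30.0], [424.3, 114.0, 30.0], [620.5, 122.9, 30.0]]
plate top [562.7 281.3  90. ] [563.1 175.9  90. ] [557.8 281.   90. ] [559.2 168.6  90. ]
```

```bash
cat >> h.py <<'E'
def heading():
    s=ctrl.sense(); x=R.from_quat(np.roll(s['ee_rot'],-1)).as_matrix()[:,0]; return np.degrees(np.arctan2(x[1],x[0]))
def to(P,h=None):
    s=ctrl.sense(); M=R.from_quat(np.roll(s['ee_rot'],-1)).as_matrix(); h0=heading()
    h=h0 if h is None else h; a=np.radians(h); d=np.array(P)-s['eef_pos']
    print('t',round(s['time_s'],2),'pos',np.round(s['eef_pos'],1),'F',np.round(s['force'],1),'grip',round(s['grip_width'],2),round(s['grip_force'],1),'yaw',round(np.radians(h0-h),3),'then tool mm',np.round([d[0]*np.cos(a)+d[1]*np.sin(a),d[0]*np.sin(a)-d[1]*np.cos(a),-d[2]],1),'tilt',np.round(M[:2,2],4),'q',np.round(s['joints'],2))
E
python3 -m pendant '0 0 0 0.138; 0 0 0 0.138; 0 0 0 0.138; .0361 -.0431 .0075 0; .0361 -.0431 .0075 0; .0361 -.0431 .0075 0; .0361 -.0431 .0075 0; .0361 -.0431 .0075 0; .0361 -.0431 .0075 0; .0361 -.0431 .0075 0' 0.45 40
python3 -m pendant '.0361 -.0431 .0075 0;0 0 0 0;0 0 0 0'
python3 - <<'E'
from h import *
to((478,-199.5,170),-7.5)
c=cap('wrist','w1.png')
print(proj(c,(478,-199.5,100)))
for q in('jaw_post','bracket','vise'):
    for d in models.boxes_of('wrist',q): print(q,round(d['p'],2),np.round(d['at'],1),proj(c,d['at']))
E
```

```text
time_s: 2.65
eef_pos: [437.8, -236.7, 178.8]
ee_rot: [0.0, 0.998, -0.066, 0.0]
force: [1.2, -0.7, 0.2]
grip_width: 0.448
grip_force: 0.0
time_s: 3.02
eef_pos: [477.7, -200.3, 171.3]
ee_rot: [0.0, 0.998, -0.065, -0.0]
force: [-0.8, -0.6, 0.3]
grip_width: 0.449
grip_force: 0.0
t 3.02 pos [ 477.7 -200.3  171.3] F [-0.8 -0.6  0.3] grip 0.45 0.0 yaw -0.0 then tool mm [ 0.2 -0.9  1.3] tilt [-0.0002 -0.0001] q [-0.62  0.35  1.61 -0.    1.18  1.08]
[316.3 215.1]
bracket 0.96 [ 481.6 -267.4   79. ] [394.7 193.2]
bracket 0.6 [ 272.5 -296.1   69.7] [428.9 371.2]
bracket 0.56 [ 600.9 -426.5   25.7] [550.9  27.2]
vise 0.93 [ 482.8 -227.4   22.5] [342.5 183.2]
```

View pics/w1.png

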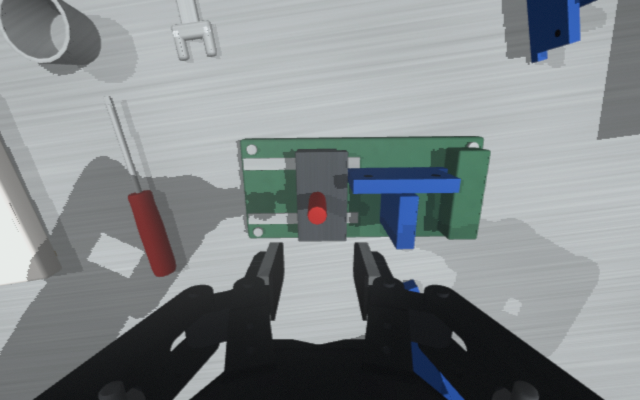

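The wrist view shows the red post top at (317,214), within a pixel of my estimate, and the vise squared to the tool. I'll descend over the post.

```bash
python3 -m pendant '0 -.001 .034 0;0 0 .034 0; 0 0 .035 0; 0 0 0 0' 0.45 40
python3 -m pendant '0 0 0 0;0 0 0 0;0 0 0 0;0 0 0 0' 0 40
python3 - <<'E'
from h import *
to((478,-199.5,170),-7.5)
c=cap('wrist')
print(unproj(c,(349,171),80),unproj(c,(460,171),80))
E
```

```text
time_s: 3.72
eef_pos: [476.7, -199.0, 66.8]
ee_rot: [-0.001, 0.998, -0.066, -0.002]
force: [-0.1, 0.1, 0.2]
grip_width: 0.452
grip_force: 0.0
time_s: 4.22
eef_pos: [478.7, -199.7, 70.0]
ee_rot: [0.001, 0.998, -0.066, 0.001]
force: [-1.4, 0.5, 7.1]
grip_width: 0.169
grip_force: 39.6
t 4.22 pos [ 478.7 -199.7   70. ] F [-1.4  0.5  7.1] grip 0.17 39.6 yaw -0.0 then tool mm [  -0.7   -0.1 -100. ] tilt [ 0.0022 -0.0017] q [-0.62  0.49  1.71 -0.    0.94  1.08]
[ 526.6 -221.3   80. ] [ 519.8 -273.1   80. ]
```

```bash
python3 -m pendant '0 -.008 0 0;0 -.008 0 0;0 -.008 0 0;0 -.008 0 0;0 -.007 0 0;0 0 0 0;0 0 0 0'
python3 -m pendant '0 0 0 0;0 0 0 0;0 0 -.06 0; 0 0 -.06 0;0 .04 -.03 0;0 .04 0 0; -.015 .037 0 0;0 0 0 0;0 0 0 0' 0.6
python3 - <<'E'
from h import *
to((462.8,-276.7,170),-7.5)
c=cap('wrist','w2.png')
E
```

```text
time_s: 5.15
eef_pos: [483.4, -160.6, 70.0]
ee_rot: [0.0, 0.998, -0.065, 0.001]
force: [-4.1, 1.6, 10.7]
grip_width: 0.173
grip_force: 39.9
time_s: 6.28
eef_pos: [453.1, -274.1, 218.3]
ee_rot: [-0.0, 0.998, -0.066, 0.0]
force: [-0.2, -0.2, 0.1]
grip_width: 0.598
grip_force: 0.0
t 6.28 pos [ 453.1 -274.1  218.3] F [-0.2 -0.2  0.1] grip 0.6 0.0 yaw -0.0 then tool mm [ 9.9  1.3 48.3] tilt [0.0001 0.0002] q [-0.77  0.33  1.5   0.    1.3   0.94]
```

View pics/w2.png

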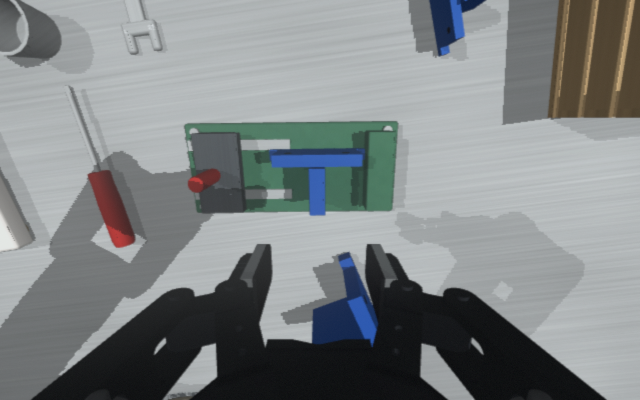

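The jaw is slid open, at about (218,172). The rib is free, its top centred on column 317 between rows 166 and 200, and the plate's front edge is at row 150. Next I measure the rib.

```bash
python3 - <<'E'
from h import *
c=cap('wrist')
print('rib',unproj(c,(317.5,168),90),unproj(c,(317.5,200),90),'plate',unproj(c,(271,150.5),80),unproj(c,(363,150.5),80),'vise edge',unproj(c,(185,123),20),unproj(c,(397,122),20))
a=np.radians(-7.5);o=np.array((498.4,-281.4))
for l,z in((-12,90),(-60,90),(-60,20)): print(l,proj(c,(*(o+l*np.array([np.cos(a),np.sin(a)])),z)))
to((459,-276,35))
E
```

```text
rib [ 481.3 -277.4   90. ] [ 449.5 -273.2   90. ] plate [ 502.6 -234.3   80. ] [ 490.9 -323.5   80. ] vise edge [ 541.2 -130.6   20. ] [ 510.5 -373.5   20. ]
-12 [319.3 162.2]
-60 [319.2 210. ]
-60 [319.1 192.5]
t 6.38 pos [ 453.4 -273.7  218.4] F [-0.8 -0.6 -0. ] grip 0.6 0.0 yaw 0.0 then tool mm [  5.9   1.6 183.4] tilt [0.0001 0.0001] q [-0.76  0.33  1.5   0.    1.3   0.94]
```

```bash
python3 -m pendant '.0065 .0008 .04 0;0 0 .04 0;0 0 .035 0;0 0 .03 0;0 0 .025 0;0 0 .012 0;0 0 0 0'
python3 -m pendant '0 0 0 0;0 0 0 0;0 0 0 0;0 0 0 0;0 0 0 0;0 0 0 0' 0 100
python3 -c "
from h import *
to((459.8,-275,36))"
```

```text
time_s: 7.25
eef_pos: [459.5, -275.7, 36.2]
ee_rot: [-0.0, 0.998, -0.065, -0.0]
force: [-0.6, -0.5, -0.4]
grip_width: 0.597
grip_force: 0.0
time_s: 8.0
eef_pos: [459.8, -274.0, 37.6]
ee_rot: [-0.001, 0.998, -0.065, 0.0]
force: [1.8, 14.8, 12.4]
grip_width: 0.175
grip_force: 98.4
t 8.0 pos [ 459.8 -274.    37.6] F [ 1.8 14.8 12.4] grip 0.18 98.4 yaw 0.0 then tool mm [0.1 1.  1.6] tilt [0.0006 0.0029] q [-0.76  0.57  1.68  0.    0.9   0.94]
```

```bash
python3 -m pendant '0 0 -.02 0;0 0 -.04 0;0 0 -.05 0;0 0 -.05 0;0 0 0 0;0 0 0 0'
python3 - <<'E'
from h import *
to((480,228,180),1.5)
c=cap('wrist','w3.png')
c=cap('side'); cv2.imwrite('pics/s3.png',c['color'][:,:,::-1])
E
```

```text
time_s: 8.75
eef_pos: [458.9, -275.8, 195.6]
ee_rot: [-0.0, 0.998, -0.066, -0.0]
force: [-0.2, 0.4, -1.8]
grip_width: 0.172
grip_force: 98.2
t 8.75 pos [ 458.9 -275.8  195.6] F [-0.2  0.4 -1.8] grip 0.17 98.2 yaw -0.157 then tool mm [  34.2 -503.1   15.6] tilt [-0.0008  0.0008] q [-0.76  0.37  1.52  0.    1.26  0.94]
```

View pics/w3.png

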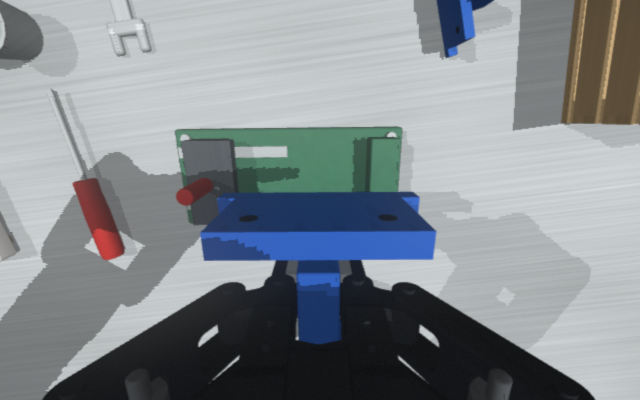

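```bash
python3 -m pendant '0 0 0 -.08;0 0 0 -.077;.002 -.055 0 0;.002 -.055 0 0;.002 -.055 0 0;.002 -.055 0 0;.002 -.055 0 0;.002 -.055 0 0;.002 -.055 0 0;0 -.055 0 0'
python3 -m pendant '0 -.04 0 0;0 -.0235 0 0;0 0 0 0;0 0 0 0'
python3 - <<'E'
from h import *
to((460,228,195),1.5)
c=cap('wrist','w4.png'); s=ctrl.sense()
P=unproj(c,(319,231.5),s['eef_pos'][2]+42.4); M=R.from_quat(np.roll(s['ee_rot'],-1)).as_matrix()
print('face edge in tool',M.T@(P-s['eef_pos']))
E
```

```text
time_s: 10.1
eef_pos: [461.4, 165.8, 195.3]
ee_rot: [0.0, 1.0, 0.013, -0.001]
force: [1.2, 0.2, -1.6]
grip_width: 0.174
grip_force: 98.4
time_s: 10.6
eef_pos: [460.2, 226.9, 195.7]
ee_rot: [0.0, 1.0, 0.013, -0.001]
force: [-0.0, 0.1, -0.9]
grip_width: 0.175
grip_force: 98.4
t 10.6 pos [460.2 226.9 195.7] F [-0.   0.1 -0.9] grip 0.17 98.4 yaw -0.001 then tool mm [-0.2 -1.2  0.7] tilt [-0.0013 -0.0006] q [ 0.23  0.32  1.59 -0.    1.24  1.77]
face edge in tool [ 33.04627624   0.91853903 -42.45045114]
```

View pics/w4.png

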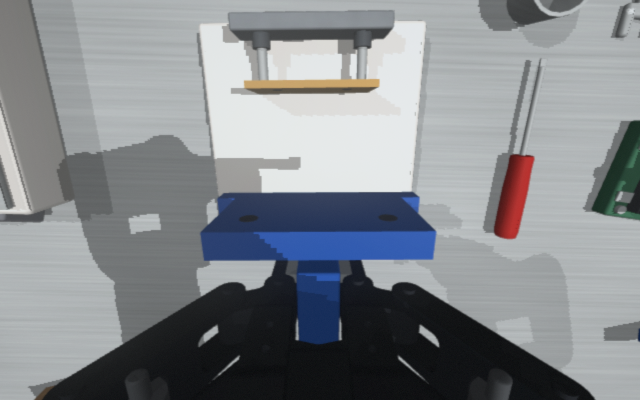

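```bash
python3 - <<'E'
from h import *
a=cv2.cvtColor(cv2.imread('pics/w4.png'),cv2.COLOR_BGR2HSV); m=(a[...,1]>90)&(a[...,0]>8)&(a[...,0]<30); m[130:]=0;m[:,:200]=0;m[:,430:]=0
c=cap('wrist')
cols=np.where(m.sum(0)>3)[0]; l,r=cols[0],cols[-1]; print('cols',l,r)
cc=np.arange(l+4,r-3); top=[np.where(m[:,x])[0][0] for x in cc]; bot=[np.where(m[:,x])[0][-1]+1 for x in cc]
for n,e in(('top',top),('bot',bot)):
    k=np.polyfit(cc,e,1); p=[unproj(c,(x,np.polyval(k,x)),90) for x in(l,r+1)]; d=p[0]-p[1]
    print(n,k,p,(p[0]+p[1])/2,'yaw',np.degrees(np.arctan2(-d[0],d[1])),'w',np.hypot(*d[:2]))
# bottom of brass row at front face: predicted rows for heights 90 and 30 (x=560)
print(proj(c,(560,228,90)),proj(c,(566,228,90)),proj(c,(560,228,35)))
E
```

```text
cols 245 378
top [-1.34713161e-02  8.43629816e+01] [array([561.4, 287.6,  90. ]), array([565.4, 179.5,  90. ])] [563.4  233.55  90.  ] yaw 2.1191360251046487 w 108.17398023554465
bot [-6.14323210e-03  8.99612358e+01] [array([555.8, 287.9,  90. ]), array([559.1, 178.9,  90. ])] [557.45 233.4   90.  ] yaw 1.734113172115983 w 109.04994268682582
[318.7  84.8] [318.9  76.8] [318.6  90.9]
```

```bash
python3 -m pendant '0 0 0 -.007;.0175 -.0016 .03 0;.0175 -.0016 .04 0;0 0 .035 0;0 0 .025 0;0 0 .010 0;0 0 0 0;0 0 0 0'
python3 - <<'E'
from h import *
to((518,232.2,51),1.9)
E
```

```text
time_s: 11.7
eef_pos: [495.8, 232.0, 57.4]
ee_rot: [-0.0, 1.0, 0.016, 0.001]
force: [-0.6, 0.7, -0.8]
grip_width: 0.174
grip_force: 98.4
t 11.7 pos [495.8 232.   57.4] F [-0.6  0.7 -0.8] grip 0.17 98.4 yaw -0.0 then tool mm [22.2  0.5  6.4] tilt [0.0019 0.0005] q [0.22 0.56 1.63 0.   0.95 1.76]
```

```bash
for i in 1; do python3 -m pendant '0 0 .002 0;0 0 .002 0;0 0 .001 0;0 0 0 0;0 0 0 0'; done
python3 -m pendant '0 0 .001 0;0 0 0 0;0 0 0 0'
python3 -m pendant '0 0 .001 0;0 0 0 0;0 0 0 0'
```

```text
time_s: 12.32
eef_pos: [495.2, 231.9, 51.3]
ee_rot: [0.0, 1.0, 0.016, 0.0]
force: [-0.1, 0.1, -1.8]
grip_width: 0.172
grip_force: 98.4
time_s: 12.7
eef_pos: [495.2, 231.9, 50.3]
ee_rot: [-0.0, 1.0, 0.016, -0.0]
force: [-0.4, 0.3, -2.3]
grip_width: 0.175
grip_force: 98.4
time_s: 13.08
eef_pos: [495.2, 231.9, 49.3]
ee_rot: [-0.0, 1.0, 0.016, 0.0]
force: [0.8, -0.7, -1.9]
grip_width: 0.174
grip_force: 98.4
```

```bash
python3 -m pendant '0 0 .001 0;0 0 0 0;0 0 0 0'
python3 -m pendant '0 0 .001 0;0 0 0 0;0 0 0 0'
```

```text
time_s: 13.45
eef_pos: [495.2, 231.9, 48.3]
ee_rot: [-0.0, 1.0, 0.016, -0.0]
force: [-0.1, -0.4, -1.3]
grip_width: 0.173
grip_force: 98.4
time_s: 13.82
eef_pos: [495.3, 231.9, 47.6]
ee_rot: [-0.0, 1.0, 0.016, 0.0]
force: [-1.0, -0.8, 4.1]
grip_width: 0.175
grip_force: 98.7
```

```bash
python3 -m pendant '0 0 -.001 0;.006 0 0 0;.006 0 0 0;.005 0 0 0;0 0 0 0;0 0 0 0'
python3 -m pendant '.004 0 0 0;.003 0 0 0;0 0 0 0;0 0 0 0'
python3 -m pendant '.003 0 0 0;0 0 0 0;0 0 0 0'
python3 -m pendant '.003 0 0 0;0 0 0 0;0 0 0 0'
```

```text
time_s: 14.58
eef_pos: [512.0, 232.5, 48.2]
ee_rot: [0.0, 1.0, 0.016, -0.0]
force: [-0.1, 0.3, -0.2]
grip_width: 0.173
grip_force: 98.4
time_s: 15.08
eef_pos: [519.1, 232.7, 48.3]
ee_rot: [0.0, 1.0, 0.016, -0.0]
force: [0.2, 1.0, -1.4]
grip_width: 0.175
grip_force: 98.4
time_s: 15.45
eef_pos: [522.2, 232.8, 48.3]
ee_rot: [0.0, 1.0, 0.016, -0.0]
force: [0.2, 1.1, -1.2]
grip_width: 0.173
grip_force: 98.4
time_s: 15.82
eef_pos: [525.1, 232.9, 48.3]
ee_rot: [0.0, 1.0, 0.016, -0.0]
force: [-0.1, 0.1, -1.4]
grip_width: 0.175
grip_force: 98.4
```

No contact yet at 525. I'll check the gap and centring before going on.

```bash
python3 - <<'E'
from h import *
w=cap('wrist'); s=cap('scene')
a=cv2.resize(w['color'][100:270,180:460],(600,364),interpolation=2); b=cv2.resize(s['color'][110:195,330:460],(360,236),interpolation=2)
o=np.zeros((600,600,3),np.uint8);o[:364]=a;o[364:,:360]=b
cv2.imwrite('pics/p5.png',o[:,:,::-1])
E
```

```text
(no output)
```

View pics/p5.png

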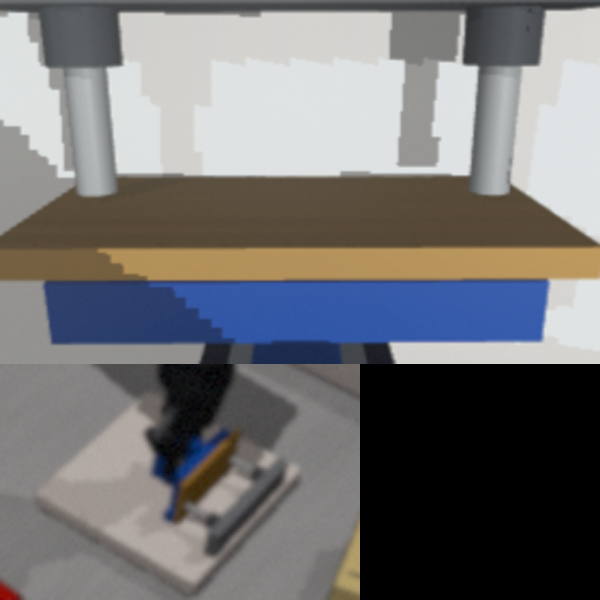

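The picture shows the bracket's front edge (row 281) meeting the plate's (row 280). They are parallel, and the centres are within about 1 mm (columns 296 and 293). I'll press on.

```bash
python3 -m pendant '.003 0 0 0;0 0 0 0;0 0 0 0'
python3 -m pendant '.003 0 0 0;0 0 0 0;0 0 0 0;0 0 0 0'
python3 -m pendant '.003 0 0 0;0 0 0 0;0 0 0 0;0 0 0 0'
```

```text
time_s: 16.3
eef_pos: [528.0, 233.0, 48.2]
ee_rot: [0.0, 1.0, 0.016, -0.0]
force: [-2.3, 0.6, -0.2]
grip_width: 0.176
grip_force: 98.5
time_s: 16.8
eef_pos: [531.0, 233.2, 48.2]
ee_rot: [-0.0, 1.0, 0.016, -0.0]
force: [-4.0, 1.3, 0.3]
grip_width: 0.175
grip_force: 98.6
time_s: 17.3
eef_pos: [533.7, 233.3, 48.2]
ee_rot: [-0.0, 1.0, 0.016, -0.001]
force: [-5.9, -0.0, 0.3]
grip_width: 0.172
grip_force: 98.6
```

```bash
python3 -m pendant '.003 0 0 0;.0028 0 0 0;0 0 0 0;0 0 0 0;0 0 0 0;0 0 0 0'
python3 - <<'E'
from h import *
F=[]
for i in range(6):
    w=cap('wrist'); F.append(ctrl.sense()['force'])
print(np.mean(F,0)); to((539,233,48))
s=cap('side')
a=cv2.resize(w['color'][100:270,180:460],(600,364),interpolation=2); b=cv2.resize(s['color'][110:195,250:380],(360,236),interpolation=2)
o=np.zeros((600,600,3),np.uint8);o[:364]=a;o[364:,:360]=b
cv2.imwrite('pics/p6.png',o[:,:,::-1])
E
```

```text
time_s: 18.05
eef_pos: [538.9, 233.5, 48.2]
ee_rot: [0.0, 1.0, 0.016, -0.001]
force: [-10.1, 0.2, 3.2]
grip_width: 0.176
grip_force: 98.8
[-9.79176219  0.69107754  3.04300111]
t 18.35 pos [538.9 233.4  48.2] F [-11.    0.6   2.3] grip 0.17 98.8 yaw 0.0 then tool mm [0.1 0.5 0.2] tilt [-0.0026 -0.0002] q [0.21 0.64 1.5  0.   1.   1.75]
```

View pics/p6.png

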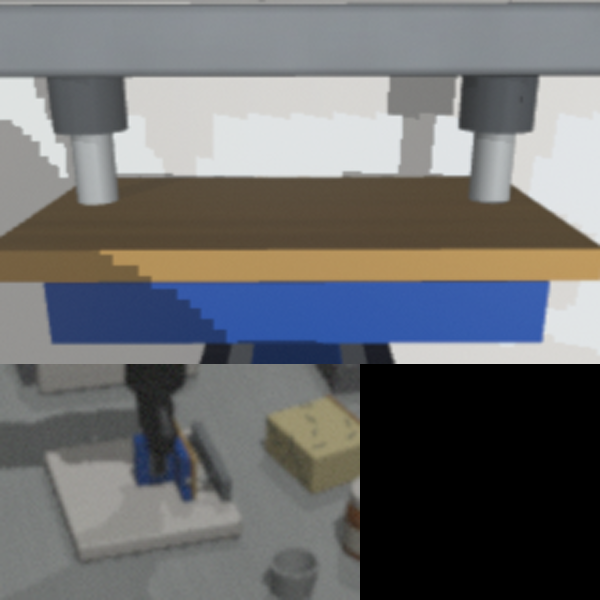

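The force is 9.8 N with the plate about 14 mm back. The bracket (rows 281-342) is flush with the plate, centred and still gripped, so I'm handing in.

```bash
python3 -c "
from rig import ctrl
print(ctrl.finish_job())"
```

```text
the job is handed in; nothing more can be done
None
```

The job is handed in, with no verdict returned: the vise jaw is about 39 mm open, and the bracket is still gripped and pressed flush and centred on the sprung plate at about 10 N, about 14 mm back.

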